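Load the kit carriage, unhitch it and hold the drawbar up

ROBOT

A 7-joint arm with a two-finger parallel gripper is mounted at the origin on the work surface. World frame = base frame: x ahead of the robot, y to its left, z up, the work surface at z = 0. Lengths are in m, angles in rad, forces in N, time in s.
With the tool pointing down it reaches from about 0.425 to 0.925 m from the base axis. Payload 6.8 kg.
Tool frame: the origin (TCP) lies at the very end of the fingers, on their centre line; the grasp point (between the pads) lies 19 mm behind it (r.tcp_to_grasp is the distance from the TCP to the grasp point, in m); z points along the fingers, y is the line along which they close (so a half turn about z gives the same grasp; the last joint's range is limited). The gripper opens to 85 mm and grips with 20 to 120 N. Pads are 22 mm wide; open, the fingers measure 114 mm over their backs; the gripper's body (76 mm by 85 mm) begins 54 mm behind the grasp point. The pads swing forward as they close: fully open they stand 13 mm farther back than shut.
Start: joints at [-1.363, 0.477, 0.022, 1.555, -0.011, 1.109, -0.083], TCP at [0.21, 0.642, 0.231] pointing down, gripper open.
Joint ranges: [-2.96, 2.96], [-0.34, 2.1], [-1.41, 1.46], [0.24, 2.44], [-1.37, 4.51], [0.17, 1.92], [-2.96, 2.96]. Speed limits (rad/s): [2.39, 2.39, 3.14, 3.14, 3.14, 3.14, 3.14].

INTERFACE

Orientations are given as a rotation vector (axis times angle).
In Python, from bench import r gives the robot as it stands.
- The arm moves only by the tool step_arm, never from a script. Its argument "moves" is a list of rows, each a list of 7 numbers: the shift along the tool's x, y, z in mm, then the turn, a rotation vector about the tool's x, y, z in rad, then the finger opening in mm, from 0 to 85.4. A call has 1 to 8 rows; each row is the pose to reach, as a shift and turn from the pose commanded when the call began, along the tool's axes at that moment; what a row does not reach only later rows make up. A row lasts 1/10 s, in which the tool goes at most 50 mm and 8.59 degrees, less where a joint would pass 70% of its speed; a pose out of reach is approached as far as the arm can. A call with a gripper value outside its range is refused whole. The fingers move at their own pace and stop on an object; "grip_force" is the grip in N (left out, the last holds). Time passes only in rows, so rows that repeat a pose let the fingers close. It gives the time, the measured TCP pose, the force, the opening and the grip force at its end, in the units of the state.
- r.get_obs(): the state, without advancing time (a new reading comes with each control period).
- r.grab_frame(name): name is "scene" or "top"; returns a dict with "image" (400x640x3 uint8, red, green, blue), "depth" (400x640 float32, m along the optical axis (not along the pixel's ray), 0 where there is no reading), "mtx" (3x3 intrinsics, pixels), "rvec" (rotation vector, rad) and "tvec" (3), from world to camera coordinates, as OpenCV has them. Camera axes: x right, y down, z forward; pixel columns grow to the right and rows downward; lengths in m; the calibration is good to about 2 mm. A picture is of the moment at which its call begins.
- r.hand_in(): hands the job in; it is judged then, once.
The state is a dict: "clock": time; "joints": joint angles; "qvel": joint speeds; "tau": joint torques, N m; "tcp_pos": TCP position; "orientation": TCP orientation; "contact_force": force on the tool from outside, world axes, zero at the start; "moment": the same for the moment, N m; "grip_width": finger opening in m; "gripper_force": force on a finger pad.
Only numpy, scipy, OpenCV 4.12 (cv2) and the standard library are available. Lean on these libraries where they do the work, as an engineer would, in place of code of your own. Each camera call takes 0.05 s, during which the arm holds its last target. There are 200 camera calls.

TASK

Set the loose aluminium waveguide housing that lies on the mat flat and square into the black-cornered pocket of the blue carriage (its long side along the carriage, either way round) and let go of it. Then unhitch the carriage: pull the red latch tab sideways, away from the yellow coupler, against its spring, lift the drawbar's coupler up off the ball, and finish still holding it raised and still, about 45 mm up (at least 30 mm), so that the carriage could be rolled away. Leave the housing seated and do not disturb the blue cup, the tray of finished housings or the driver.

Things in the scene. Friction and masses are not known exactly. Their poses are not given: they have to be found in the camera images.
- housing_center (a point): Loose bare-aluminium waveguide housing, 70 (x) x 44 (y) x 34 mm high, about 200 g: two 8 mm thick end flanges, 44 wide, 34 high; between them a body 54 long, 36 wide (y), 30 high, flat sides, to be grasped across y. Dark windows on top and ends. Point: its centre, 17 mm above its underside; z up. Half a turn about z makes no difference. Starts on the mat left or right of the dock.
- pocket (a point): Centre of the flat pocket floor on the blue carriage, 30 mm above the bench. Axes of the dock: x from ball to pocket, y sideways (the way the latch is pulled), z up. Four black L corners 12 mm high, 8 thick, bound 74 (x) x 48 (y) mm; the middle 42 mm of each long side is open to the floor for fingers. The housing's long side goes along x, its centre then 17 mm above this point.
- dock: The whole carriage dock, fixed to the bench; aluminium base 330 (x) x 110 (y) x 12 mm, origin at its underside, axes as pocket. Pocket centre at x = +105 mm, ball at x = -100 mm, drawbar hinge axis (parallel to y) at x = +30 mm, 55 mm above the bench, between steel brackets 66 mm high (x 24 to 46 mm, y within 26 mm).
- latch_tab (a point): Red upright tab beside the yellow coupler (its +y side), 10 mm thick (y), 24 wide (x). Point: middle of its graspable upper part; the tab ends 15 mm above it, the coupler's top lies 24 mm below it. Hitched: at x = -100, y = +45 mm from the dock's origin, 100 mm above the bench. It slides along dock +y in the coupler and lifts with it: grasp once, pull, keep pulled, lift by the tab. Axes: drawbar's.
- latch (a joint): Slide of the latch along dock +y (m): 0 latched, held by its spring; 0.016 fully pulled (stop). From about 0.009 on its bolt is clear of the ball; pull to about 0.014. The spring pushes back with 3 N at 0 and 6.6 N at the stop.
- drawbar (a joint): Hinge of the yellow drawbar (rad): 0 hitched, resting on the ball; grows as the coupler is lifted, limit 0.9; 0.3 raises coupler and tab by about 37 mm. The tab's point lies 130 mm from the hinge axis along dock -x and 45 mm above it when hitched, and moves on that arc. Unless the bolt is pulled clear the ball holds it down; let go, it drops by its weight (2 to 3 N at the tab).
- coupler_top (a point): Middle of the flat top (60 x 56 mm, painted yellow) of the coupler at the free end of the drawbar, right above the ball when hitched, 76 mm above the bench.
- ball_top (a point): Top of the steel hitch ball (32 mm across), fixed on the dock 68 mm above the bench, under the coupler.
- bit_cup: Blue cup, 60 mm across, 60 mm high, origin at its underside: leave alone.
- stock_tray: Black open tray of finished housings, 120 x 150 x 45 mm, origin at its underside: leave alone.
- driver: Blue and black driver lying on its side, 190 mm long, 36 mm thick, origin at its underside below the middle of the blue barrel: leave alone.
Things that resemble listed ones, but are neither listed nor needed, are in the scene too. Of the things like the part that bears housing_center, leave any that is green or turquoise; of the rest the smaller one is meant.

How it is judged:
On the way, in this order (a step that is already met when the one before it is completed fails the run):
1. the housing sits flat and square in the pocket, let go (horizontal distance between housing_center and pocket below 0.004 m and z of housing_center in the frame of pocket between 0.0145 and 0.0195 m and angle between the x axis of housing_center and the x axis of pocket, either way round below 0.06 rad and angle between housing_center's own z axis and vertical below 0.04 rad and contact force between the fingers and housing below 0.1 N), for 0.2 s.
2. the latch is pulled clear of the ball while the drawbar is still down (value of joint latch above 0.008 m and value of joint drawbar below 0.06 rad), for 0.05 s.
At the end, for the whole second after the job is handed in: The fingers hold the drawbar (or its latch tab) raised and still, 0.235 to 0.7 rad up, i.e. the coupler's top at least about 30 mm above its hitched height; the housing sits untouched in the pocket, centre within 4 mm, flat to 2.5 mm and 0.04 rad, square to 0.06 rad (all of step 1 and value of joint drawbar between 0.235 and 0.7 rad and velocity of joint drawbar between -0.05 and 0.05 rad/s and contact force between the fingers and drawbar above 0.5 N and contact force between drawbar and housing below 0.1 N); the arm keeps its last pose, push and grip.
It fails at once if the blue cup is disturbed (moved over 20 mm) (distance of bit_cup from where it was at the start of the episode above 0.02 m).
It fails at once if the tray is disturbed (moved over 20 mm) (distance of stock_tray from where it was at the start of the episode above 0.02 m).
It fails at once if the driver is disturbed (moved over 20 mm) (distance of driver from where it was at the start of the episode above 0.02 m).
It also fails if it takes over 51 s, if anything falls off the work surface, if the arm or the gripper's body presses on something with over 40 N, if the wrist force passes 120 N, or if a joint passes its speed limit or range.

## Working session

There is one attempt and no reset: what is moved stays moved. The work goes in short steps, Python scripts to look and compute and a tool call to move; the robot and the scene stay as the last step left them, time stands still between calls to the robot, and variables do not carry over. Pictures are saved under pics/ and viewed, at most 10 in all, crops included, and the job is handed in when it is done.

Besides the shell and the picture viewer there is one more tool, called after "Emit:" as name([rows], argument=value, ...), one row to a line, values as JSON. step_arm: Moves the arm, as the interface text tells. Its arguments: {"type":"object","properties":{"moves":{"type":"array","items":{"type":"array","items":{"type":"number"}}},"grip_force":{"type":"number"}},"required":["moves"]}

```bash
mkdir -p pics; ls; cat > h.py <<'E'
import numpy as np,cv2
from scipy.spatial.transform import Rotation as R
from bench import r
def grab(n):
    f=r.grab_frame(n); np.savez(f'{n}.npz',**f); return f
def cloud(f):
    d=f['depth'];K=f['mtx'];v,u=np.mgrid[:d.shape[0],:d.shape[1]]
    p=np.stack([(u-K[0,2])/K[0,0]*d,(v-K[1,2])/K[1,1]*d,d],-1)
    Rm=R.from_rotvec(np.ravel(f['rvec'])).as_matrix()
    w=(p-np.ravel(f['tvec']))@Rm
    w[d==0]=np.nan
    return w
E
python3 - <<'E'
from h import *
o=r.get_obs();print(o)
for n in('top','scene'):
    f=grab(n);cv2.imwrite(f'pics/{n}1.png',f['image'][:,:,::-1]);print(n,f['mtx'],f['rvec'],f['tvec'])
E
```

```text
pics
{'clock': 0.0, 'joints': array([-1.36308602,  0.4778223 ,  0.0223419 ,  1.55644774, -0.01150779,
        1.10930977, -0.08308467]), 'qvel': array([ 0.00158945, -0.00046666,  0.00150261,  0.00052184, -0.00117743,
        0.00114751,  0.00043968]), 'tau': array([-3.42816293e-04, -5.96448791e+01,  1.60798173e+00, -2.81197858e+01,
        1.24631243e-02,  9.50098329e-03,  1.56456599e-05]), 'tcp_pos': array([0.20947472, 0.64104738, 0.23031245]), 'orientation': array([-4.93940358e-01, -3.10235605e+00,  2.90911326e-03]), 'contact_force': array([-0.0239786 ,  0.80597575, -0.47775804]), 'moment': array([ 0.02524722, -0.02002302,  0.01299216]), 'gripper_force': 0.0, 'grip_width': 0.08560868918898723}
top [[429.19438888   0.         314.46813786]
 [  0.         429.19438888 198.84429858]
 [  0.           0.           1.        ]] [ 2.19232817 -2.13812999  0.11237217] [-0.07426168  0.52436539  1.47876844]
scene [[380.12504362   0.         313.85980038]
 [  0.         380.12504362 200.68958239]
 [  0.           0.           1.        ]] [ 1.45087623  1.96122569 -0.93192832] [ 0.22190667 -0.23981939  1.45148219]
```

View pics/top1.png

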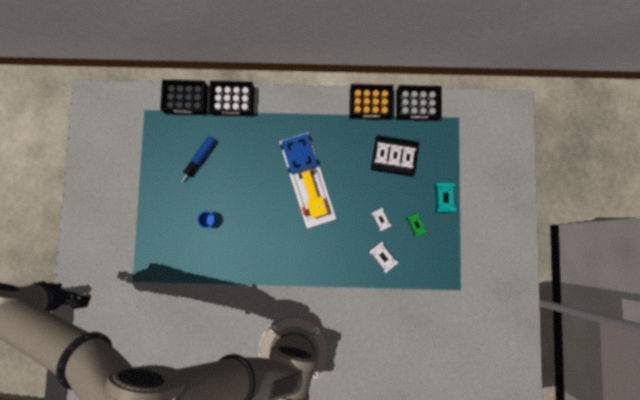

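View pics/scene1.png

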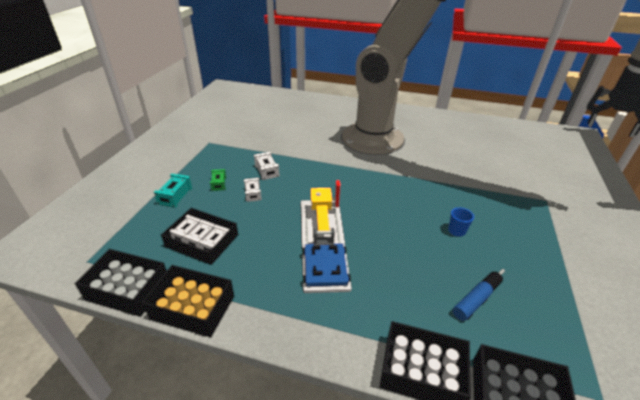

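The top view shows two bare housings: the small one at (381,219) is the one meant, and the big one is at (384,257). The dock runs from the pocket at (300,153) to the yellow coupler at (317,205), with the red tab at (305,211). The cup is at (208,219), the driver at (200,160) and the tray at (396,156). Next I'll measure these.

```bash
python3 - <<'E'
from h import *
for n in('top','scene'):
    f=dict(np.load(n+'.npz'));w=cloud(f);im=f['image'];hsv=cv2.cvtColor(im,cv2.COLOR_RGB2HSV)
    H,S,V=[hsv[...,i].astype(int) for i in range(3)]
    roi=(w[...,0]>.35)&(w[...,0]<1.05)&(abs(w[...,1])<.55)
    print(n,'mat z',np.nanmedian(w[...,2][roi&(w[...,2]<.01)]))
    masks={'yellow':(H>20)&(H<32)&(S>150)&(V>120),'red':((H<6)|(H>174))&(S>150)&(V>80),'white':(S<60)&(V>130),'blue':(H>100)&(H<125)&(S>150)}
    for k,m in masks.items():
        m=(m&roi).astype(np.uint8)
        N,L,st,c=cv2.connectedComponentsWithStats(m)
        for i in range(1,N):
            if st[i,4]<12: continue
            p=w[L==i]; q=p[:,:2].astype(np.float32)
            z=p[:,2]
            rc=cv2.minAreaRect(q*1000)
            print(k,'px',c[i].round(1),st[i,4],'mean',p.mean(0).round(4),'z',np.percentile(z,[5,50,95]).round(3),'rect',np.round(rc[0],1),np.round(rc[1],1),round(rc[2],1))
f=np.load('top.npz');a=cv2.resize(f['image'][125:275,260:460],(800,600),interpolation=cv2.INTER_CUBIC);cv2.imwrite('pics/topcrop.png',a[:,:,::-1])
E
```

```text
top mat z 0.0009498775640969889
yellow px [313.3 197.2] 475 mean [ 0.5276 -0.057   0.0694] z [0.058 0.072 0.08 ] rect [540.4 -52.8] [156.6  54.4] 18.8
red px [304.2 210.8] 13 mean [ 0.4768 -0.0286  0.1094] z [0.081 0.115 0.12 ] rect [477.9 -29. ] [18.   7.6] 20.0
white px [155.1  95.1] 251 mean [ 8.976e-01  5.339e-01 -1.000e-04] z [-0.005  0.     0.005] rect [898.3 532.4] [111.   35.1] 0.0
white px [303.1  98.3] 2518 mean [ 8.986e-01 -1.000e-02  4.000e-04] z [-0.005  0.     0.006] rect [898.5  -4.7] [111.1 347.1] 0.7
white px [218.3  89.4] 29 mean [0.9105 0.2933 0.0391] z [0.033 0.039 0.045] rect [910.1 292.7] [18.8 21.4] 82.9
white px [227.2  89.5] 28 mean [0.9108 0.2612 0.0395] z [0.035 0.039 0.043] rect [910.4 261.4] [16.8 18.2] 45.8
white px [235.7  89.6] 29 mean [0.9118 0.231  0.0379] z [0.034 0.038 0.043] rect [912.4 231.5] [17.9 20.9] 48.0
white px [244.8  89.9] 32 mean [0.9112 0.1983 0.0387] z [0.034 0.039 0.043] rect [912.  198.2] [19.2 19.2] 28.3
white px [446.5 101.8] 223 mean [ 0.8981 -0.5349  0.0016] z [-0.004  0.002  0.007] rect [ 898.  -534.8] [ 30.1 108.5] 89.5
white 
[... 6411 characters left out ...]
89.7
white px [433.9 364.7] 412 mean [0.8792 0.2668 0.0365] z [0.009 0.039 0.041] rect [879.3 269.5] [ 28.9 105.3] 89.4
white px [451.5 369.7] 426 mean [0.8792 0.2988 0.0361] z [0.007 0.039 0.042] rect [879.3 302.3] [ 31.4 105.8] 89.9
white px [581.  397.3] 54 mean [8.426e-01 5.372e-01 5.000e-04] z [-0.001  0.     0.002] rect [842.3 538.5] [ 8.4 22.9] 9.3
blue px [459.9 220.9] 564 mean [0.4461 0.3129 0.0393] z [0.007 0.042 0.061] rect [419.6 335.2] [ 59.5 123.9] 44.3
blue px [325.3 265.5] 1357 mean [0.698  0.0062 0.0306] z [0.026 0.031 0.033] rect [689.2   4.8] [122.1  98.5] 18.9
blue px [472.7 300.4] 731 mean [0.6998 0.3423 0.0307] z [0.015 0.033 0.037] rect [689.8 346.1] [ 32.6 115.6] 57.5
```

View pics/topcrop.png

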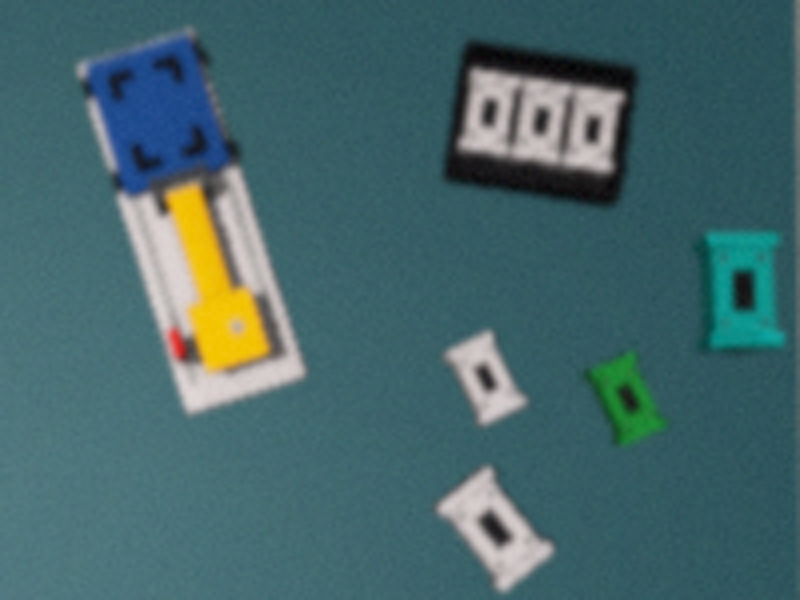

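The crop confirms that the small bare housing is at about crop (486,378), clear of the big one, and that the pocket's four corners are at crop (120,83), (170,68), (145,158) and (195,140). I'll refine the poses with a small projected-model fit in both cameras.

```bash
cat > fit.py <<'E'
from h import *
from scipy.optimize import minimize
SS=4
def box(x0,x1,y0,y1,z0,z1): return np.array([[x,y,z] for x in(x0,x1) for y in(y0,y1) for z in(z0,z1)])/1000.
def render(f,P,prims,win):
    """P=(x,y,z,yaw); prims: list of (corners, value); convex hulls drawn in order"""
    u0,v0,u1,v1=win; im=np.zeros(((v1-v0)*SS,(u1-u0)*SS),np.float32)
    Rz=R.from_euler('z',P[3]).as_matrix()
    for c,val in prims:
        p=c@Rz.T+np.array(P[:3])
        q=cv2.projectPoints(p,f['rvec'],f['tvec'],f['mtx'],None)[0].reshape(-1,2)
        q=((q+.5-[u0,v0])*SS-.5)
        h=cv2.convexHull(q.astype(np.float32))
        cv2.fillConvexPoly(im,np.round(h*16).astype(np.int32),float(val),cv2.LINE_AA if 0 else 8,4)
    im=cv2.GaussianBlur(im,(0,0),SS*.8)
    return cv2.resize(im,(u1-u0,v1-v0),interpolation=cv2.INTER_AREA)
def fit(f,chan,prims,P0,rad,free=(0,1,3),mask=None):
    q=cv2.projectPoints(np.array([P0[:3]]),f['rvec'],f['tvec'],f['mtx'],None)[0].ravel().astype(int)
    win=(q[0]-rad,q[1]-rad,q[0]+rad,q[1]+rad); I=chan[win[1]:win[3],win[0]:win[2]].astype(float)
    M=np.ones(I.shape,bool) if mask is None else mask[win[1]:win[3],win[0]:win[2]]
    sc=np.array([.001,.001,.001,.02]);P0=np.array(P0,float)
    def cost(d):
        P=P0.copy();
        for k,i in enumerate(free):P[i]+=d[k]*sc[i]
        m=render(f,P,prims,win)[M]; return -np.corrcoef(m,I[M])[0,1]
    n=len(free);b=minimize(cost,np.zeros(n),method='Nelder-Mead',options=dict(initial_simplex=np.vstack([np.zeros(n),4*np.eye(n)]),xatol=.02,fatol=1e-6))
    P=P0.copy()
    for k,i in enumerate(free):P[i]+=b.x[k]*sc[i]
    return P,-b.fun
HOUS=[(box(27,35,-22,22,0,34),1),(box(-35,-27,-22,22,0,34),1),(box(-27,27,-18,18,0,30),1)]
def Ls(a=14):
    o=[]
    for sx in(-1,1):
        for sy in(-1,1):
            o.append((box(*sorted((sx*21,sx*45)),*sorted((sy*24,sy*32)),0,12),1))
            o.append((box(*sorted((sx*37,sx*45)),*sorted((sy*a,sy*32)),0,12),1))
    return o
def sat(f): return cv2.cvtColor(f['image'],cv2.COLOR_RGB2HSV)[...,1]
E
python3 - <<'E'
from fit import *
for n in('top','scene'):
    f=dict(np.load(n+'.npz'));im=f['image'].astype(float)
    print(n,'housing',fit(f,-sat(f).astype(float),HOUS,[.461,-.296,0.001,np.radians(28)],22))
    w=cloud(f);t=np.radians(18.9);d=w[...,:2]-[.6885,0]
    lx=d@[np.cos(t),np.sin(t)];ly=d@[-np.sin(t),np.cos(t)]
    mask=(abs(lx)<.056)&(abs(ly)<.045)
    for a in(8,11,14,17):print('pocket',a,fit(f,-im[...,2],Ls(a),[.6885,0,.030,t],25,mask=mask))
    yel=np.minimum(im[...,0],im[...,1])-im[...,2]
    o=fit(f,yel,[(box(-30,30,-28,28,-20,0),.8),(box(-30,30,-28,28,0,0),1)],[.4945,-.068,.076,t],14); print('coupler',o)
E
```

```text
top housing (array([ 0.46185149, -0.29587154,  0.001     ,  0.47183195]), np.float64(0.9606469997622681))
pocket 8 (array([ 0.68715917, -0.00231384,  0.03      ,  0.34399849]), np.float64(0.9656221682416504))
pocket 11 (array([ 0.6870679 , -0.00218639,  0.03      ,  0.34247816]), np.float64(0.9773568341391182))
pocket 14 (array([ 0.68709951, -0.00224552,  0.03      ,  0.34090964]), np.float64(0.9642071869679607))
pocket 17 (array([ 0.68709308, -0.0023361 ,  0.03      ,  0.34178172]), np.float64(0.9285172851252711))
coupler (array([ 0.4965305 , -0.06817986,  0.076     ,  0.30458661]), np.float64(0.8332746077434116))
scene housing (array([ 0.45658478, -0.29154177,  0.001     ,  0.48672448]), np.float64(0.8340191291713824))
pocket 8 (array([0.6844986 , 0.00146418, 0.03      , 0.33658616]), np.float64(0.929872652959657))
pocket 11 (array([0.68440968, 0.00163187, 0.03      , 0.33302568]), np.float64(0.9506933571934884))
pocket 14 (array([0.68473175, 0.00186334, 0.03      , 0.34600404]), np.float64(0.9267663224470989))
pocket 17 (array([0.68397462, 0.00164193, 0.03      , 0.34807659]), np.float64(0.8688476652422275))
coupler (array([ 0.49297562, -0.06433985,  0.076     ,  0.32069166]), np.float64(0.9548943303014185))
```

```bash
cat > plan.py <<'E'
import sys
from h import *
# args: x y z psi_deg [pitch_deg about dock/tool y]  -> row from current measured pose
def row(x,y,z,psi,pitch=0,o=None):
    o=o or r.get_obs(); Rc=R.from_rotvec(o['orientation'])
    Rt=R.from_euler('z',psi,degrees=True)*R.from_euler('y',pitch,degrees=True)*R.from_euler('x',180,degrees=True)
    d=Rc.inv().apply(np.array([x,y,z])-o['tcp_pos'])*1000; w=(Rc.inv()*Rt).as_rotvec()
    return np.round(np.r_[d,w],[1,1,1,4,4,4]) if 0 else [round(v,1) for v in d]+[round(v,4) for v in w]
if __name__=='__main__':
    o=r.get_obs();ex=R.from_rotvec(o['orientation']).as_matrix()
    print('t',o['clock'],'tcp',o['tcp_pos'].round(4),'psi',np.degrees(np.arctan2(ex[1,0],ex[0,0])).round(2),'tilt',ex[:,2].round(4),'j',o['joints'].round(2),'F',o['contact_force'].round(1),'w',round(o['grip_width'],4))
    a=[float(v) for v in sys.argv[1:]]
    if a: print(row(*a))
E
python3 plan.py 0.5 0.3 0.28 110
```

```text
t 0.1 tcp [0.2095 0.6411 0.2304] psi 161.91 tilt [-4.0e-04 -1.6e-03 -1.0e+00] j [-1.36  0.48  0.02  1.56 -0.01  1.11 -0.08] F [0.2 1.1 0.3] w 0.0855
[np.float64(-382.1), np.float64(-234.1), np.float64(-49.1), np.float64(-0.0015), np.float64(0.0009), np.float64(0.906)]
```

Emit:
step_arm([
  [-382,-234,-49,0,0,0.9,64],
  [-382,-234,-49,0,0,0.9,64],
  [-382,-234,-49,0,0,0.9,64],
  [-382,-234,-49,0,0,0.9,64],
  [-382,-234,-49,0,0,0.9,64],
  [-382,-234,-49,0,0,0.9,64],
  [-382,-234,-49,0,0,0.9,64],
  [-382,-234,-49,0,0,0.9,64],
], grip_force=30)

```text
clock: 0.9
tcp_pos: [0.4681, 0.3371, 0.2748]
orientation: [-1.794, -2.579, 0.001]
contact_force: [0.7, 0.5, -0.0]
grip_width: 0.0642
gripper_force: 0.0
```

```bash
python3 plan.py 0.52 -0.05 0.28 60
```

```text
t 0.9 tcp [0.4681 0.3371 0.2748] psi 110.35 tilt [-4.e-04 -2.e-04 -1.e+00] j [-1.    0.28  0.34  1.76 -0.1   1.11 -0.28] F [ 0.7  0.5 -0. ] w 0.0642
[np.float64(-381.0), np.float64(-86.0), np.float64(-5.1), np.float64(-0.0004), np.float64(0.0002), np.float64(0.8787)]
```

Emit:
step_arm([
  [-381,-86,-5,0,0,0.88,64],
  [-381,-86,-5,0,0,0.88,64],
  [-381,-86,-5,0,0,0.88,64],
  [-381,-86,-5,0,0,0.88,64],
  [-381,-86,-5,0,0,0.88,64],
  [-381,-86,-5,0,0,0.88,64],
  [-381,-86,-5,0,0,0.88,64],
  [-381,-86,-5,0,0,0.88,64],
])

```text
clock: 1.7
tcp_pos: [0.5188, -0.0512, 0.2799]
orientation: [2.723, 1.566, 0.0]
contact_force: [1.7, 0.2, 1.1]
grip_width: 0.0642
gripper_force: 0.0
```

```bash
python3 plan.py 0.460 -0.294 0.12 27.2
```

```text
t 1.7 tcp [ 0.5188 -0.0512  0.2799] psi 59.81 tilt [ 1.e-04 -1.e-04 -1.e+00] j [-0.61  0.2   0.69  1.9  -0.14  1.1  -0.39] F [1.7 0.2 1.1] w 0.0642
[np.float64(-239.4), np.float64(71.2), np.float64(159.9), np.float64(0.0001), np.float64(0.0), np.float64(0.5692)]
```

Emit:
step_arm([
  [-239,71,160,0,0,0.57,64],
  [-239,71,160,0,0,0.57,64],
  [-239,71,160,0,0,0.57,64],
  [-239,71,160,0,0,0.57,64],
  [-239,71,160,0,0,0.57,64],
  [-239,71,160,0,0,0.57,64],
  [-239,71,160,0,0,0.57,64],
  [-239,71,160,0,0,0.57,64],
])

```text
clock: 2.5
tcp_pos: [0.4596, -0.2915, 0.119]
orientation: [-3.053, -0.736, 0.003]
contact_force: [-0.1, -0.0, 0.1]
grip_width: 0.0637
gripper_force: 0.0
```

```bash
python3 plan.py 0.460 -0.294 0.006 27.2
```

```text
t 2.5 tcp [ 0.4596 -0.2915  0.119 ] psi 27.09 tilt [-2.1e-03  4.0e-04 -1.0e+00] j [-0.11  0.5   0.73  2.   -0.45  0.81 -0.22] F [-0.1 -0.   0.1] w 0.0637
[np.float64(-0.6), np.float64(2.6), np.float64(113.0), np.float64(-0.0013), np.float64(0.0017), np.float64(-0.002)]
```

Emit:
step_arm([
  [-0.5,1.5,50,0,0,0,64],
  [-0.5,1.5,90,0,0,0,64],
  [-0.5,1.5,105,0,0,0,64],
  [-0.5,1.5,112,0,0,0,64],
  [-0.5,1.5,113,0,0,0,64],
  [-0.5,1.5,113,0,0,0,64],
])

```text
clock: 3.1
tcp_pos: [0.4623, -0.2925, 0.0083]
orientation: [3.052, 0.741, 0.003]
contact_force: [-0.1, 0.2, 0.1]
grip_width: 0.0639
gripper_force: 0.0
```

```bash
python3 plan.py 0.460 -0.294 0.005 27.2; python3 - <<'E'
from h import *
f=grab('top');a=cv2.resize(f['image'][160:280,310:470],(800,600),interpolation=cv2.INTER_CUBIC)
g=grab('scene');b=cv2.resize(g['image'][120:240,200:360],(800,600),interpolation=cv2.INTER_CUBIC)
cv2.imwrite('pics/g1.png',cv2.resize(np.hstack([a,b]),(800,300))[:,:,::-1])
E
```

```text
t 3.1 tcp [ 0.4623 -0.2925  0.0083] psi 27.29 tilt [ 2.3e-03 -9.0e-04 -1.0e+00] j [ 0.02  0.66  0.56  2.04 -0.62  0.6  -0.08] F [-0.1  0.2  0.1] w 0.0639
[np.float64(-2.7), np.float64(0.2), np.float64(3.3), np.float64(0.0019), np.float64(-0.0016), np.float64(0.0015)]
```

View pics/g1.png

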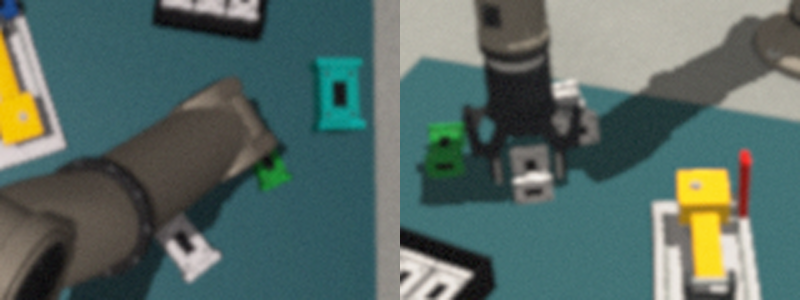

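The scene view shows the fingers on both sides of the small housing at crop (530,170), clear of the green one. The arm blocks the top view. I'll go down 3 mm and close.

Emit:
step_arm([
  [-1,0,2.5,0,0,0,64],
  [-1,0,2.5,0,0,0,25],
  [-1,0,2.5,0,0,0,25],
  [-1,0,2.5,0,0,0,25],
  [-1,0,2.5,0,0,0,25],
  [-1,0,2.5,0,0,0,25],
  [-1,0,2.5,0,0,0,25],
], grip_force=50)

```text
clock: 3.9
tcp_pos: [0.4604, -0.2927, 0.0047]
orientation: [-3.053, -0.74, -0.001]
contact_force: [-1.5, 1.2, 6.0]
grip_width: 0.0352
gripper_force: 51.0
```

```bash
python3 plan.py 0.460 -0.294 0.15 27.2; python3 -c "
from h import *
print(r.get_obs()['gripper_force'])"
```

```text
t 3.9 tcp [ 0.4604 -0.2927  0.0047] psi 27.25 tilt [ 5.e-04  2.e-04 -1.e+00] j [ 0.03  0.67  0.56  2.05 -0.62  0.6  -0.08] F [-1.5  1.2  6. ] w 0.0352
[np.float64(-0.8), np.float64(1.0), np.float64(-145.3), np.float64(0.0001), np.float64(-0.0005), np.float64(0.0009)]
51.024561524391174
```

Emit:
step_arm([
  [0,0,-20,0,0,0,25],
  [0,0,-60,0,0,0,25],
  [0,0,-105,0,0,0,25],
  [0,0,-125,0,0,0,25],
  [0,0,-125,0,0,0,25],
])

```text
clock: 4.4
tcp_pos: [0.4617, -0.2937, 0.1319]
orientation: [3.05, 0.739, 0.007]
contact_force: [0.9, 0.2, -1.4]
grip_width: 0.0351
gripper_force: 50.5
```

```bash
python3 plan.py 0.686 0.0 0.13 19.2
```

```text
t 4.4 tcp [ 0.4617 -0.2937  0.1319] psi 27.26 tilt [ 0.0048 -0.0018 -1.    ] j [-0.12  0.48  0.75  1.99 -0.44  0.83 -0.22] F [ 0.9  0.2 -1.4] w 0.0351
[np.float64(333.8), np.float64(-158.4), np.float64(2.4), np.float64(0.0036), np.float64(-0.0037), np.float64(0.1406)]
```

Emit:
step_arm([
  [334,-158,2,0,0,0.14,25],
  [334,-158,2,0,0,0.14,25],
  [334,-158,2,0,0,0.14,25],
  [334,-158,2,0,0,0.14,25],
  [334,-158,2,0,0,0.14,25],
  [334,-158,2,0,0,0.14,25],
  [334,-158,2,0,0,0.14,25],
  [334,-158,2,0,0,0.14,25],
])

```text
clock: 5.2
tcp_pos: [0.6865, 0.0082, 0.1244]
orientation: [-3.092, -0.536, 0.002]
contact_force: [0.3, -0.4, -0.8]
grip_width: 0.0353
gripper_force: 50.4
```

```bash
python3 plan.py 0.686 0.0 0.055 19.2
```

```text
t 5.2 tcp [0.6865 0.0082 0.1244] psi 19.67 tilt [-0.0018  0.0028 -1.    ] j [-0.57  0.71  0.73  1.65 -0.55  0.99 -0.89] F [ 0.3 -0.4 -0.8] w 0.0353
[np.float64(-3.1), np.float64(7.8), np.float64(69.3), np.float64(-0.0032), np.float64(0.0007), np.float64(0.0083)]
```

Emit:
step_arm([
  [-2,3,40,0,0,0.008,25],
  [-2,3,60,0,0,0.008,25],
  [-2,3,63,0,0,0.008,25],
  [-2,3,63,0,0,0.008,25],
  [-2,3,63,0,0,0.008,25],
])

```text
clock: 5.7
tcp_pos: [0.6844, -0.0032, 0.065]
orientation: [3.099, 0.512, 0.002]
contact_force: [0.1, 0.0, -1.7]
grip_width: 0.0353
gripper_force: 50.3
```

```bash
python3 plan.py 0.686 0.0 0.055 19.2; python3 - <<'E'
from h import *
f=grab('top');a=cv2.resize(f['image'][110:230,240:400],(800,600),interpolation=cv2.INTER_CUBIC)
g=grab('scene');b=cv2.resize(g['image'][190:310,250:410],(800,600),interpolation=cv2.INTER_CUBIC)
cv2.imwrite('pics/g2.png',cv2.resize(np.hstack([a,b]),(800,300))[:,:,::-1])
E
```

```text
t 5.7 tcp [ 0.6844 -0.0032  0.065 ] psi 18.75 tilt [ 1.2e-03 -1.0e-04 -1.0e+00] j [-0.53  0.78  0.68  1.69 -0.6   0.9  -0.85] F [ 0.1  0.  -1.7] w 0.0353
[np.float64(2.5), np.float64(-2.5), np.float64(10.0), np.float64(0.0005), np.float64(-0.0011), np.float64(-0.0078)]
```

View pics/g2.png

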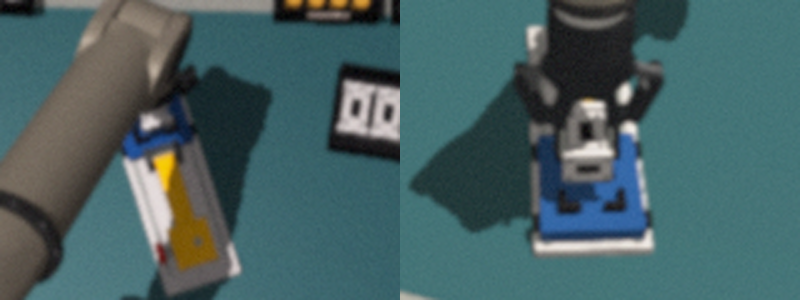

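The top view is mostly blocked by the arm. In the scene view the housing hangs above the pocket: its near end face is at crop (587,165) and the front black corners are at (568,203) and (612,202). I'll fit the held housing in the scene camera, where the pocket was fitted at (0.6844, 0.0016).

```bash
python3 - <<'E'
from fit import *
g=dict(np.load('scene.npz'));im=g['image'].astype(float)
red=np.minimum(im[...,0],im[...,1])
psi=np.radians(18.75)
mask=np.zeros(red.shape,bool);mask[243:275,310:345]=True
# held front flange, window drawn darker
for zu in(.060,.061,.062):
  for win in (0,1):
    pr=[(HOUS[0][0],1)]+([(box(35,35,-11,11,10,22),.2)] if win else [])
    print(zu,win,fit(g,red,pr,[.684,0,zu,psi],45,free=(0,1),mask=mask))
# L front pair only, re-check same frame
f=r.grab_frame('scene')
c=np.cos(psi);s=np.sin(psi)
for n,P in(('tcp',(.6844,-.0032)),('pocket scene',(.6844,.0016)),('pocket avg',(.6858,-.0003))):print(n,'dock xy',np.round([c*P[0]+s*P[1],-s*P[0]+c*P[1]],4))
cv2.imwrite('pics/fl.png',cv2.resize(g['image'][225:295,290:370],(800,600),interpolation=cv2.INTER_CUBIC)[:,:,::-1])
E
```

```text
0.06 0 (array([ 0.66724354, -0.0068239 ,  0.06      ,  0.32724923]), np.float64(0.7669232054972008))
0.06 1 (array([ 0.67572821, -0.00456719,  0.06      ,  0.32724923]), np.float64(0.781988109360868))
0.061 0 (array([ 0.66753458, -0.00677437,  0.061     ,  0.32724923]), np.float64(0.7662863291067263))
0.061 1 (array([ 0.67664311, -0.00431239,  0.061     ,  0.32724923]), np.float64(0.7822173383659052))
0.062 0 (array([ 0.66945956, -0.00634372,  0.062     ,  0.32724923]), np.float64(0.7661484416329291))
0.062 1 (array([ 0.67759921, -0.00430996,  0.062     ,  0.32724923]), np.float64(0.7814365070132954))
tcp dock xy [ 0.6471 -0.223 ]
pocket scene dock xy [ 0.6486 -0.2185]
pocket avg dock xy [ 0.6493 -0.2207]
```

View pics/fl.png

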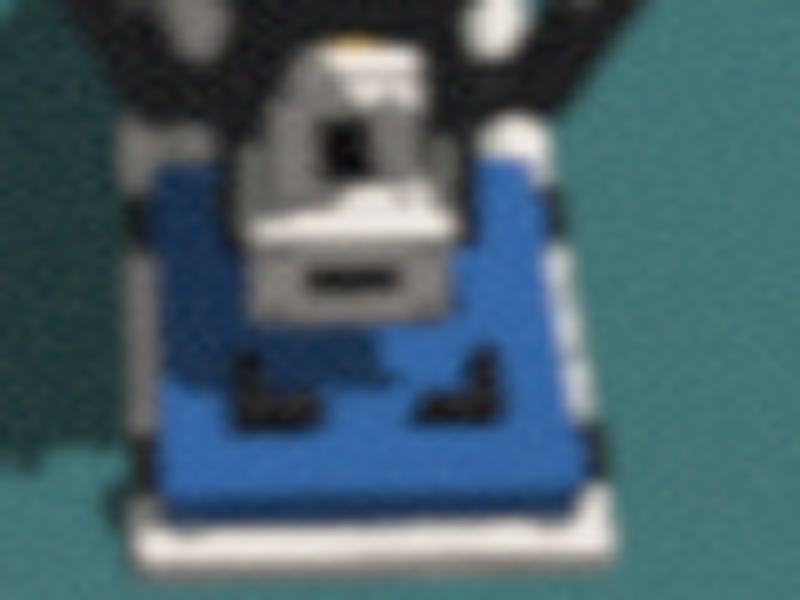

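The view is clear. The end face spans crop x 250 to 450 with its bottom edge at y≈320. The front corners' outer edges are at x 235 and 500, with bottoms at y≈425. I'll refit with shading.

```bash
cat >> fit.py <<'E'
HELD=[(box(-27,27,-18,18,0,30),.55),(HOUS[0][0],.6),(box(27,35,-22,22,34,34),1),(box(35,35,-9,9,14,20),.1)]
def rmin(f): return np.minimum(f['image'][...,0],f['image'][...,1]).astype(float)-60
E
python3 - <<'E'
from fit import *
g=dict(np.load('scene.npz'));im=g['image'].astype(float)
red=im[...,0];psi=np.radians(18.75)
mask=np.zeros(red.shape,bool);mask[248:268,310:342]=True
print(np.round(red[262,[318,322,328]]),red[266,318],red[250,320:330].round())
bg=[(box(-80,80,-60,60,-30,-30),.15)]
c=np.cos(psi);s=np.sin(psi)
for zu in(.060,.061,.062):
  for x0 in(.680,.688):
    P,k=fit(g,red,bg+HELD,[x0,0,zu,psi],45,free=(0,1),mask=mask);print(zu,P[:2].round(4),k.round(4),'dock',np.round([c*P[0]+s*P[1],-s*P[0]+c*P[1]],4))
P,k=fit(g,red,bg+HELD,[.684,0,.061,psi],45,free=(0,1,2,3),mask=mask);print(P.round(4),k,np.round([c*P[0]+s*P[1],-s*P[0]+c*P[1]],4))
# front Ls of the pocket again, red/blue: low blue channel
ly=np.zeros(red.shape,bool);ly[263:281,308:346]=True
q=cv2.projectPoints(np.array([[.6844,.0016,.03]]),g['rvec'],g['tvec'],g['mtx'],None)[0];print(q)
L=[p for i,p in enumerate(Ls(11)) if i>=4]
P,k=fit(g,-im[...,2],L,[.6844,.0016,.030,.335],45,free=(0,1),mask=ly);print('pocket',P.round(4),k,'dock',np.round([c*P[0]+s*P[1],-s*P[0]+c*P[1]],4))
E
```

```text
[76. 88. 84.] 25.0 [214. 220. 223. 227. 232. 233. 233. 234. 234. 234.]
0.06 [ 0.681  -0.0028] 0.9451 dock [ 0.644  -0.2216]
0.06 [ 0.6808 -0.0029] 0.9449 dock [ 0.6438 -0.2216]
0.061 [ 0.6819 -0.0027] 0.9452 dock [ 0.6449 -0.2217]
0.061 [ 0.6819 -0.0026] 0.9452 dock [ 0.6449 -0.2217]
0.062 [ 0.6829 -0.0025] 0.9455 dock [ 0.6458 -0.2218]
0.062 [ 0.6829 -0.0025] 0.9455 dock [ 0.6458 -0.2219]
[ 0.6842 -0.0029  0.0631  0.3495] 0.9472636399142408 [ 0.6469 -0.2227]
[[[324.92786623 260.82807628]]]
pocket [0.6832 0.0009 0.03   0.335 ] 0.7146367218675133 dock [ 0.6472 -0.2187]
```

```bash
python3 plan.py 0.6868 0.0005 0.055 19.1
```

```text
t 5.85 tcp [ 0.6847 -0.0028  0.0656] psi 18.77 tilt [ 2.1e-03  3.0e-04 -1.0e+00] j [-0.54  0.78  0.68  1.69 -0.6   0.9  -0.85] F [ 0.6 -0.3 -2.1] w 0.0354
[np.float64(3.1), np.float64(-2.5), np.float64(10.6), np.float64(0.0004), np.float64(-0.0021), np.float64(-0.0057)]
```

Emit:
step_arm([
  [3,-2.5,5,0,-0.001,-0.006,25],
  [3,-2.5,10,0,-0.001,-0.006,25],
  [3,-2.5,10,0,-0.001,-0.006,25],
  [3,-2.5,10,0,-0.001,-0.006,25],
])

```text
clock: 6.25
tcp_pos: [0.6857, 0.0006, 0.054]
orientation: [3.098, 0.522, -0.002]
contact_force: [0.4, -0.3, -2.2]
grip_width: 0.0352
gripper_force: 50.3
```

```bash
python3 - <<'E'
from fit import *
g=grab('scene');red=g['image'][...,0].astype(float)
o=r.get_obs();t=o['tcp_pos'];M=R.from_rotvec(o['orientation']).as_matrix();psi=np.arctan2(M[1,0],M[0,0])
c=np.cos(psi);s=np.sin(psi)
mask=np.zeros(red.shape,bool);mask[249:271,310:342]=True
bg=[(box(-80,80,-60,60,-30,-30),.15)]
P,k=fit(g,red,bg+HELD,[t[0],t[1],t[2]-.004,psi],45,free=(0,1),mask=mask);print(P.round(4),k)
dk=lambda p:np.round([c*p[0]+s*p[1],-s*p[0]+c*p[1]],4)
print('housing',dk(P),'pocket',dk((.6844,.0016)),'tcp',dk(t),dk((.6868,.0005)))
cv2.imwrite('pics/fl2.png',cv2.resize(g['image'][225:295,290:370],(800,600),interpolation=cv2.INTER_CUBIC)[:,:,::-1])
E
python3 plan.py 0.6868 0.0005 0.040 19.1
```

```text
[0.6835 0.0014 0.0502 0.3337] 0.9243417373192159
housing [ 0.6463 -0.2225] pocket [ 0.6472 -0.2226] tcp [ 0.6481 -0.2241] [ 0.6491 -0.2245]
t 6.3 tcp [6.858e-01 5.000e-04 5.420e-02] psi 19.12 tilt [-1.2e-03 -5.0e-04 -1.0e+00] j [-0.53  0.79  0.67  1.68 -0.61  0.88 -0.84] F [-0.3  0.7 -0.9] w 0.0352
[np.float64(1.0), np.float64(0.3), np.float64(14.2), np.float64(0.0001), np.float64(0.0013), np.float64(0.0003)]
```

View pics/fl2.png

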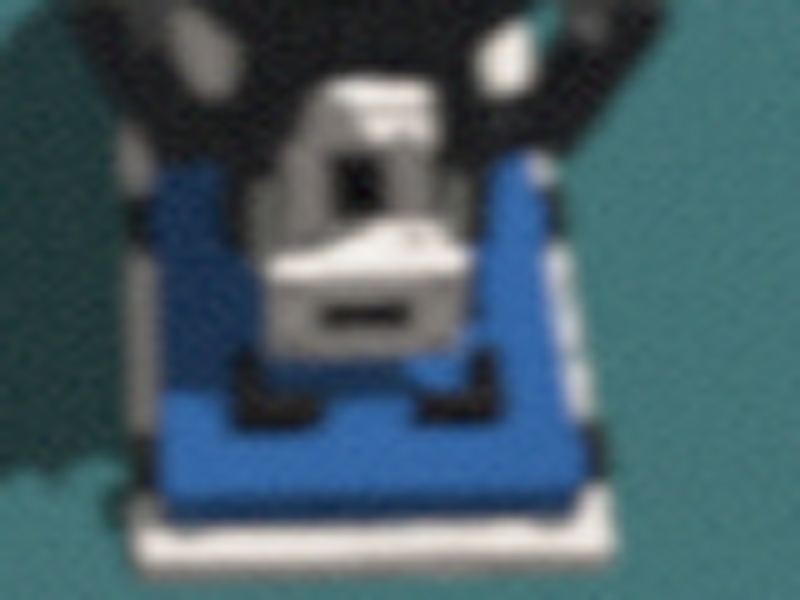

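The housing is centred sideways: end face 265–468 against corners 235–500, so centres 366 and 367. It is about 1 mm short along x. I'll lower it.

Emit:
step_arm([
  [1,0,5,0,0,0,25],
  [1,0,10,0,0,0,25],
  [1,0,13,0,0,0,25],
  [1,0,16,0,0,0,25],
  [1,0,18,0,0,0,25],
  [1,0,18,0,0,0,25],
])

```text
clock: 6.9
tcp_pos: [0.6866, 0.0009, 0.0359]
orientation: [3.098, 0.522, -0.002]
contact_force: [-1.0, 1.0, -1.7]
grip_width: 0.035
gripper_force: 50.3
```

```bash
python3 plan.py 0.6868 0.0005 0.034 19.1
```

```text
t 6.9 tcp [0.6866 0.0009 0.0359] psi 19.12 tilt [-1.5e-03 -3.0e-04 -1.0e+00] j [-0.52  0.82  0.66  1.69 -0.63  0.86 -0.83] F [-1.   1.  -1.7] w 0.035
[np.float64(0.1), np.float64(0.5), np.float64(1.9), np.float64(-0.0002), np.float64(0.0015), np.float64(0.0004)]
```

Emit:
step_arm([
  [0,0,1.5,0,0,0,25],
  [0,0,2.5,0,0,0,25],
  [0,0,2.5,0,0,0,25],
])

```text
clock: 7.2
tcp_pos: [0.687, 0.0009, 0.0347]
orientation: [-3.098, -0.522, 0.001]
contact_force: [-3.5, 0.6, 4.8]
grip_width: 0.035
gripper_force: 51.2
```

```bash
python3 plan.py 0.6868 0.0005 0.034 19.1
```

```text
t 7.2 tcp [0.687  0.0009 0.0347] psi 19.12 tilt [-5.e-04  1.e-04 -1.e+00] j [-0.52  0.82  0.65  1.69 -0.63  0.86 -0.83] F [-3.5  0.6  4.8] w 0.035
[np.float64(-0.3), np.float64(0.3), np.float64(0.7), np.float64(-0.0003), np.float64(0.0004), np.float64(0.0003)]
```

Emit:
step_arm([
  [0,0,0,0,0,0,50],
  [0,0,0,0,0,0,58],
  [0,0,0,0,0,0,58],
  [0,0,-15,0,0,0,58],
  [0,0,-50,0,0,0,58],
  [0,0,-95,0,0,0,58],
  [0,0,-120,0,0,0,58],
  [0,0,-120,0,0,0,58],
])

```text
clock: 8.0
tcp_pos: [0.6898, 0.0, 0.1596]
orientation: [3.097, 0.521, 0.012]
contact_force: [-0.0, -0.1, 0.1]
grip_width: 0.0581
gripper_force: 0.0
```

```bash
python3 - <<'E'
from fit import *
g=grab('scene');red=g['image'][...,0].astype(float);w=cloud(g)
m=(w[...,2]>.05)&(w[...,2]<.075)&(np.hypot(w[...,0]-.686,w[...,1])<.045)
p=w[m];A=np.c_[p[:,:2]-p[:,:2].mean(0),np.ones(len(p))];top=p[p[:,2]>.061]
print(len(p),np.percentile(p[:,2],[10,50,90]).round(4))
HP=[(box(-80,80,-60,60,0,0),.15)]+HELD+[(box(-35,-27,-22,22,0,34),.6),(box(-35,-27,-22,22,34,34),1),(box(-27,27,-18,18,30,30),.9)]
P,k=fit(g,red,HOUS,[.6844,.0016,.03,.334],26);print('scene',P.round(4),k)
P,k=fit(g,red,HOUS,[.6844,.0016,.03,.334],26,free=(0,1,2,3));print('scene',P.round(4),k)
cv2.imwrite('pics/fl3.png',cv2.resize(g['image'][215:285,290:370],(800,600),interpolation=cv2.INTER_CUBIC)[:,:,::-1])
E
python3 plan.py
```

```text
446 [0.0564 0.0612 0.0647]
scene [6.794e-01 4.000e-04 3.000e-02 3.144e-01] 0.5420233963444622
scene [0.6832 0.0014 0.0348 0.3008] 0.5405478563919914
t 8.05 tcp [6.884e-01 6.000e-04 1.570e-01] psi 19.11 tilt [ 3.9e-03  2.0e-04 -1.0e+00] j [-0.58  0.68  0.76  1.63 -0.53  1.04 -0.9 ] F [-0.2  0.4 -1.1] w 0.0582
```

View pics/fl3.png

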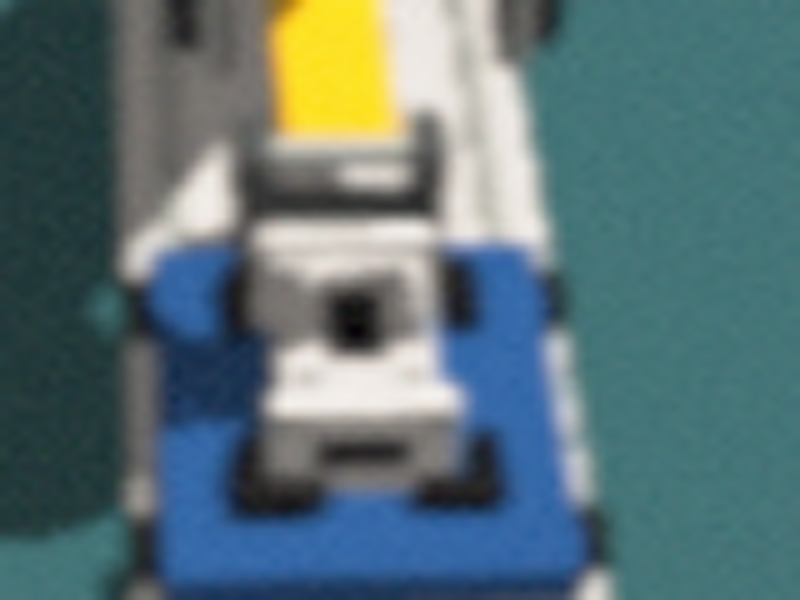

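The housing sits flat inside all four corners; the end face at (265–465, 420–490) lies between the front corners. Next I'll go above the latch tab, estimated at (0.4772, -0.0255).

```bash
python3 plan.py 0.4772 -0.0255 0.145 19.1; python3 - <<'E'
from fit import *
f=dict(np.load('scene.npz')); w=cloud(f); im=f['image'].astype(int)
m=(im[...,0]>90)&(im[...,1]<60)&(im[...,2]<60)&(np.hypot(w[...,0]-.48,w[...,1]+.025)<.05)
p=w[m];v,u=np.nonzero(m)
print(len(p),p[:,2].min(),p[:,2].max());q=p[(p[:,2]>.08)];print('scene red',np.median(q,0), np.percentile(q,[10,90],axis=0).round(4))
E
```

```text
t 8.05 tcp [6.884e-01 6.000e-04 1.570e-01] psi 19.11 tilt [ 3.9e-03  2.0e-04 -1.0e+00] j [-0.58  0.68  0.76  1.63 -0.53  1.04 -0.9 ] F [-0.2  0.4 -1.1] w 0.0582
[np.float64(-208.1), np.float64(-44.5), np.float64(11.2), np.float64(0.0011), np.float64(-0.0037), np.float64(0.0002)]
12 0.04368620425521386 0.0626703425342156
  return _methods._mean(a, axis=axis, dtype=dtype,
  ret = um.true_divide(
Traceback (most recent call last):
IndexError: index -1 is out of bounds for axis 0 with size 0
```

Arm occludes the tab from there; move on and check close up.

Emit:
step_arm([
  [0,0,0,0,0,0,40],
  [-50,-10,5,0,0,0,40],
  [-100,-22,10,0,0,0,40],
  [-150,-33,11,0,0,0,40],
  [-190,-42,11,0,0,0,40],
  [-208,-44.5,11,0,0,0,40],
  [-208,-44.5,11,0,0,0,40],
  [-208,-44.5,11,0,0,0,40],
])

```text
clock: 8.85
tcp_pos: [0.476, -0.0247, 0.1428]
orientation: [3.098, 0.523, -0.002]
contact_force: [1.3, -0.0, 0.8]
grip_width: 0.0399
gripper_force: 0.0
```

```bash
python3 plan.py 0.4772 -0.0255 0.083 19.1;  python3 - <<'E'
from h import *
g=grab('scene');f=grab('top')
b=cv2.resize(g['image'][150:230,290:370],(600,600),interpolation=cv2.INTER_CUBIC)
a=cv2.resize(f['image'][180:230,285:335],(600,600),interpolation=cv2.INTER_CUBIC)
cv2.imwrite('pics/t1.png',cv2.resize(np.hstack([a,b]),(800,400))[:,:,::-1])
E
```

```text
t 8.85 tcp [ 0.476  -0.0247  0.1428] psi 19.15 tilt [-1.1e-03 -2.0e-04 -1.0e+00] j [-0.79  0.37  0.87  2.14 -0.4   0.8  -0.9 ] F [ 1.3 -0.   0.8] w 0.0399
[np.float64(0.9), np.float64(1.2), np.float64(59.8), np.float64(-0.0001), np.float64(0.0011), np.float64(0.001)]
```

View pics/t1.png

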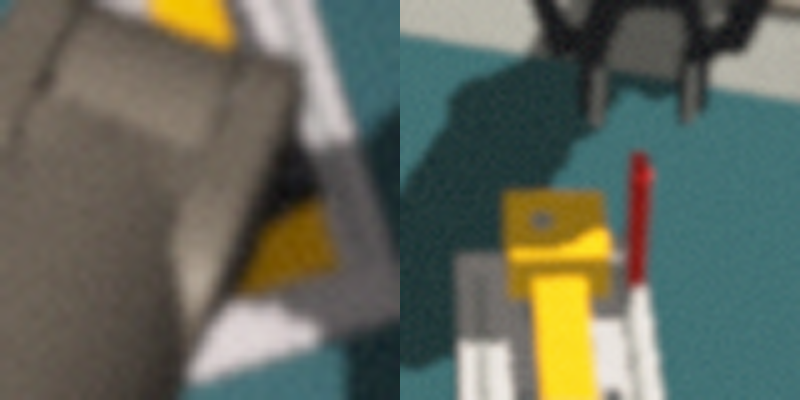

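The scene crop shows the fingers at x 595 and 692 (centre 643), straddling the red tab's top at (640,155). The coupler top at (555,220) is well clear of them. I'll descend to TCP z≈0.084 and close.

Emit:
step_arm([
  [1,0.5,25,0,0,0,40],
  [1,0.5,45,0,0,0,40],
  [1,0.5,55,0,0,0,40],
  [1,0.5,58.5,0,0,0,40],
  [1,0.5,58.5,0,0,0,40],
  [1,0.5,58.5,0,0,0,40],
])

```text
clock: 9.55
tcp_pos: [0.4775, -0.0254, 0.085]
orientation: [3.098, 0.522, -0.0]
contact_force: [0.0, -0.3, -0.2]
grip_width: 0.0397
gripper_force: 0.0
```

```bash
python3 plan.py 0.4772 -0.0255 0.084 19.1
```

```text
t 9.55 tcp [ 0.4775 -0.0254  0.085 ] psi 19.12 tilt [ 0.e+00 -4.e-04 -1.e+00] j [-0.68  0.47  0.76  2.18 -0.52  0.68 -0.79] F [ 0.  -0.3 -0.2] w 0.0397
[np.float64(-0.3), np.float64(-0.1), np.float64(1.0), np.float64(0.0004), np.float64(0.0001), np.float64(0.0003)]
```

Emit:
step_arm([
  [0,0,0,0,0,0,25],
  [0,0,0,0,0,0,15],
  [0,0,0,0,0,0,3],
  [0,0,0,0,0,0,3],
  [0,0,0,0,0,0,3],
  [0,0,0,0,0,0,3],
], grip_force=60)

```text
clock: 10.15
tcp_pos: [0.4767, -0.0233, 0.0851]
orientation: [-3.094, -0.524, 0.002]
contact_force: [-4.0, 5.3, 10.1]
grip_width: 0.0095
gripper_force: 61.3
```

```bash
python3 plan.py
```

```text
t 10.15 tcp [ 0.4767 -0.0233  0.0851] psi 19.21 tilt [-0.0019  0.0029 -1.    ] j [-0.69  0.47  0.76  2.18 -0.52  0.68 -0.79] F [-4.   5.3 10.1] w 0.0095
```

Emit:
step_arm([
  [0,-4,0,0,0,0,3],
  [0,-8,0,0,0,0,3],
  [0,-12,0,0,0,0,3],
  [0,-16,0,0,0,0,3],
  [0,-16,0,0,0,0,3],
  [0,-16,0,0,0,0,3],
])

```text
clock: 10.75
tcp_pos: [0.4724, -0.0111, 0.085]
orientation: [3.096, 0.521, 0.001]
contact_force: [1.4, -5.7, 3.9]
grip_width: 0.0091
gripper_force: 60.5
```

```bash
python3 plan.py; python3 -c "
from h import *
t=r.get_obs()['tcp_pos'];d=(t-[.4767,-.0233,.0851])*1000;print(d, d[0]*.9447+d[1]*.3278, -d[0]*.3278+d[1]*.9447)"
```

```text
t 10.75 tcp [ 0.4724 -0.0111  0.085 ] psi 19.09 tilt [ 0.0011 -0.0017 -1.    ] j [-0.72  0.46  0.77  2.19 -0.52  0.67 -0.83] F [ 1.4 -5.7  3.9] w 0.0091
[-4.25014996 12.23363892 -0.1399665 ] -0.004929830776368327 12.950317840579158
```

Pulled 13 mm, and the spring force matches (about 6 N). Now I'll lift along the arc while holding the pull.

Emit:
step_arm([
  [0,-1,0,0,0,0,3],
  [1.3,-1,-5.2,0,-0.04,0,3],
  [3.2,-1,-11.6,0,-0.09,0,3],
  [5.5,-1,-17.8,0,-0.14,0,3],
  [5.5,-1,-17.8,0,-0.14,0,3],
], grip_force=70)

```text
clock: 11.25
tcp_pos: [0.477, -0.0082, 0.1024]
orientation: [3.064, 0.517, -0.22]
contact_force: [1.2, -6.5, -1.6]
grip_width: 0.0088
gripper_force: 69.4
```

```bash
python3 plan.py
```

```text
t 11.25 tcp [ 0.477  -0.0082  0.1024] psi 19.14 tilt [-0.1343 -0.0492 -0.9897] j [-0.76  0.53  0.82  2.08 -0.43  0.88 -0.92] F [ 1.2 -6.5 -1.6] w 0.0088
```

Emit:
step_arm([
  [1.7,0,-6.5,0,-0.05,0,3],
  [3.6,0,-12.8,0,-0.1,0,3],
  [5.9,0,-19.1,0,-0.15,0,3],
  [8.6,0,-25.2,0,-0.2,0,3],
  [9.7,0,-27.7,0,-0.22,0,3],
  [9.7,0,-27.7,0,-0.22,0,3],
  [9.7,0,-27.7,0,-0.22,0,3],
  [9.7,0,-27.7,0,-0.22,0,3],
])

```text
clock: 12.05
tcp_pos: [0.4895, -0.0042, 0.1283]
orientation: [2.989, 0.503, -0.545]
contact_force: [1.4, -5.3, -0.8]
grip_width: 0.0089
gripper_force: 69.5
```

```bash
python3 plan.py;  python3 - <<'E'
from h import *
g=grab('scene');w=cloud(g)
cv2.imwrite('pics/end.png',cv2.resize(g['image'][150:300,240:440],(800,600),interpolation=cv2.INTER_CUBIC)[:,:,::-1])
o=r.get_obs();print(abs(o['qvel']).max(),o['tcp_pos'])
E
```

```text
t 12.05 tcp [ 0.4895 -0.0042  0.1283] psi 19.07 tilt [-0.333  -0.1178 -0.9355] j [-0.75  0.65  0.83  1.89 -0.36  1.17 -0.99] F [ 1.4 -5.3 -0.8] w 0.0089
0.002549073236950986 [ 0.4894488  -0.00416328  0.12830095]
```

View pics/end.png

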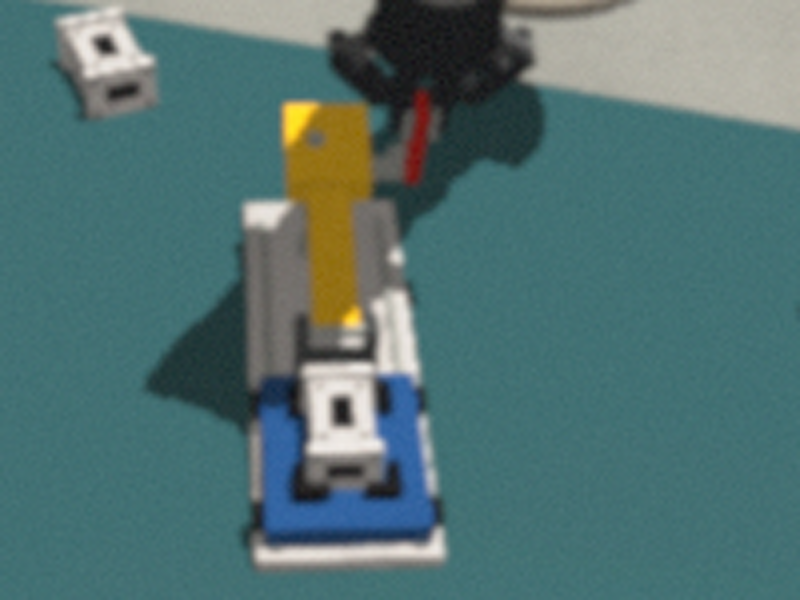

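The coupler is raised at crop (325,145) with the tab gripped at (420,135). The housing is still seated at (343,420), and the arm is still. Handing in.

```bash
python3 -c "
from bench import r
print(r.hand_in())"
```

```text
the job is handed in; nothing more can be done
None
```

I handed the job in at about 12 s on the robot clock. The housing sits flat in the pocket, released, and the drawbar is held still by its pulled latch tab about 43 mm up; the hand-in returned no verdict.

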